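# A level scoop of tea bricks

## Task

Take the steel scoop with the slotted floor and the black handle, and scoop up all three tea bricks together from the raised rib on the glass tray. Then drag the heaped scoop sideways under the steel strike bar so that the upper brick is knocked off into the tray and a level scoop of two is left. Set the scoop down upright in the middle of the rectangular cork mat with its two bricks in it and let go; never touch the bricks with the gripper.

Things in the scene. Friction and masses are not known exactly. Their poses are not given: they have to be found in the camera images.
- scoop: Loose steel scoop, 160 g, black handle (the all-white scoop is not wanted). Origin: centre of pan's underside; x out of the open front, z up. Pan 84 mm long (x -42..42), 70 wide, rim 25 high, floor and sides 3 thick, rear wall 4. Floor slot 30 wide (y -15..15) from x -34 out through the front. Stands beside the tray, left or right, heading within 30 deg of straight away from the robot.
- grip (a point): Centre of the scoop's upright black handle, at scoop x -54, y 0, z 96 mm: 26 mm along x, 14 mm along y, from z 64 to 122 mm; below it a steel shank 24 by 8 mm. Pinch it across y. Its axes are the scoop's.
- tray: Fixed glass tray, green rim, origin at centre of underside on the counter; x points away from the robot within 15 deg. 200 mm along x, 260 along y, floor 4 thick, rim 14 high. A steel rib (centre x 0, y -60 mm; 48 long along x, 12 wide, top 38 above the counter) carries the bricks across it; the scoop's slot passes over the rib, so the scoop slides in under the bricks along +x.
- strike_edge (a point): Point on the lower edge of the tray's steel strike bar, at tray x 0, y 60, z 100 mm; axes are the tray's. The bar runs along tray x from -22 to 90 mm, is 8 mm thick and 20 high (z 100 to 120), held by a 12 mm round post at tray x 87, y 60 mm.
- brick_near: Loose dark brown pressed tea brick, 30 mm along x, 48 along y, 24 high, 35 g, origin at its centre. Lies across the rib, nearer the robot: centre at tray x -15, y -60, z 50 mm; its ends overhang the rib by 18 mm each.
- brick_far: The same kind of brick, next along the rib: centre at tray x 15, y -60, z 50 mm.
- brick_top: The same kind of brick, lying on the middle of the other two (centre at tray x 0, y -60, z 74 mm): the one to strike off. On the loaded scoop its underside is 27 mm and its top 51 mm above the scoop's underside.
- mat: Fixed rectangular cork mat on the counter, 160 by 140 mm, 5 mm thick, on the other side of the tray from the scoop; origin at the centre of its underside.
There are look-alikes about, which are no part of the job. Leave any blue or purple look-alike of the brick_near alone.

How it is judged:
By the outcome, as a careful person would: the job done as asked, in the order asked, and still so for the second after the job is handed in, with the robot touching nothing.
It also fails if it takes over 70 s, if anything falls off the work surface, if the arm or the gripper's body presses on something with over 40 N, if the wrist force passes 120 N, or if a joint passes its speed limit or range.

## Robot

A 7-joint arm with a two-finger parallel gripper is mounted at the origin on the work surface. World frame = base frame: x ahead of the robot, y to its left, z up, the work surface at z = 0. Lengths are in m, angles in rad, forces in N, time in s.
With the tool pointing down it reaches from about 0.425 to 0.875 m from the base axis. Payload 4.7 kg.
Tool frame: the origin (TCP) lies between the finger pads; the fingertips stand 19 mm ahead of it and the grasp point (between the pads) is the TCP (nose_length is the z of the fingertips in the tool frame, in m); z points along the fingers, x is the direction in which the jaws open and shut, and the axes are right-handed (so a half turn about z gives the same grasp; the last joint's range is limited). The gripper opens to 87 mm and grips with 3 to 60 N. Pads are 19 mm wide; open, the fingers measure 117 mm over their backs; the gripper's body (75 mm by 190 mm) begins 51 mm behind the grasp point.
Start: joints at [1.172, 0.321, -0.07, 1.45, 0.023, 1.371, -0.057], TCP at [0.261, -0.595, 0.242] pointing down, gripper open.
Joint ranges: [-2.86, 2.86], [-0.3, 2.09], [-1.38, 1.24], [0.06, 2.45], [-1.56, 4.7], [0.09, 2.05], [-2.69, 2.69]. Speed limits (rad/s): [2.57, 2.57, 3.14, 3.14, 3.14, 3.14, 3.14].

## Interface

Orientations are given as a unit quaternion [x, y, z, w].
In Python, from rig import observe, snapshot, get_calibration, close_job, outline_of, nose_length gives the robot as it stands.
- The arm moves only by the shell command python3 -m inch 'ROWS' [FORCE]. ROWS is JSON, a list of rows, each a list of 7 numbers: the shift along the tool's x, y, z normalised to -1 to 1, where 1 is 40 mm, then the turn, a rotation vector about the tool's x, y, z normalised to -1 to 1, where 1 is pi/4 rad, then the closure, from 0 (fully open) to 1 (shut). In form: [[dx, dy, dz, rx, ry, rz, fingers], ...]. A call has 1 to 20 rows; each row shifts and turns the commanded pose from where the row before left it, along the tool's axes as they then stand; what a row does not reach is not made up. A row lasts 1/8 s, in which the tool goes at most 62.5 mm and 10.7 degrees, less where a joint would pass 70% of its speed; a pose out of reach is approached as far as the arm can. A call with a number of a shift or a turn outside -1 to 1 is refused whole. A call with a gripper value outside its range is refused whole. The fingers move at their own pace and stop on an object; FORCE is the grip in N (left out, the last holds). Time passes only in rows, so rows that do not move let the fingers close. It gives the time, the measured TCP pose, the force and the opening at its end, in the units of the state.
- observe(): the state, without advancing time (a new reading comes with each control period).
- snapshot(name): name is "scene" or "top" or "wrist"; returns the picture (384x512x3 uint8, red, green, blue); there is no depth.
- get_calibration(name): a dict with "fx", "fy", "cx", "cy" (pixels), "pose" (4x4, takes a point from camera to world coordinates). Camera axes: x right, y up, looking along -z (the intrinsics and any distortion apply to the point x, -y, -z); pixel columns grow to the right and rows downward; lengths in m; the calibration is good to about 2 mm. A picture is of the moment at which its call begins: read the wrist's pose just before it. get_calibration takes no time and is no camera call; for the wrist camera it gives the pose at the moment of the call.
- close_job(): hands the job in, once; it reports no verdict.
Trained networks look in the newest picture that a camera, given by its name, has taken for a name from the list of things; names that differ only in an ending like _2 or _b are one class to them, and where a whole thing is asked for, a point or a joint stands for the part that bears it (a point fixed in the world has none). Each returns a list of dicts, best first, with "conf" (0 to 1); they miss things now and then, are a little off and sometimes report something else, mostly with a low value. They report only what shows in the picture. A call takes as long as a camera call. They do not tell look-alikes from the thing itself.
- outline_of(camera, thing): "region" (384x512 bool, what is visible of it) and "position" ([column, row] in pixels, amid what is visible of it).
The state is a dict: "t": time; "joints": joint angles; "qvel": joint speeds; "effort": joint torques, N m; "eef_pos": TCP position; "eef_rot": TCP orientation; "wrist_force": force on the tool from outside, world axes, zero at the start; "torque": the same for the moment, N m; "opening": finger opening in m.
Only numpy, scipy, OpenCV 4.12 (cv2) and the standard library are available. Lean on these libraries where they do the work, as an engineer would, in place of code of your own. Each camera call takes 0.05 s, during which the arm holds its last target.

## Working session

There is one attempt and no reset: what is moved stays moved. The work goes in short steps, Python scripts to look and compute and a shell command to move; the robot and the scene stay as the last step left them, time stands still between calls to the robot, and variables do not carry over. Pictures are saved under pics/ and viewed, and the job is handed in when it is done.

```bash
ls; mkdir -p pics; python3 - <<'E'
from rig import *
import cv2,numpy as np
print(observe()); print(nose_length if not callable(nose_length) else nose_length())
for n in("scene","top","wrist"):
    im=snapshot(n); cv2.imwrite(f"pics/a_{n}.png",im[:,:,::-1]); c=get_calibration(n); print(n,c)
E
```

```text
pics
{'t': 0.0, 'joints': array([ 1.17209282,  0.32184795, -0.07006936,  1.45169817,  0.02259272,
        1.37078816, -0.05691881]), 'qvel': array([ 0.00029668,  0.00080284, -0.00112342, -0.00017251, -0.00164045,
       -0.00148024, -0.00122073]), 'effort': array([-5.31927362e-04, -4.91290998e+01, -4.03769799e-01, -3.12535357e+01,
       -6.38032285e-02,  4.36724047e-02,  1.41085875e-04]), 'eef_pos': array([ 0.26050449, -0.59494018,  0.24043352]), 'eef_rot': array([ 8.37010791e-01, -5.47185509e-01, -8.43583411e-04, -4.93754480e-04]), 'wrist_force': array([ 0.46455874,  0.41540952, -0.84423142]), 'torque': array([ 0.02733308, -0.00735303,  0.06372054]), 'opening': 0.08690442724515345}
0.019
scene {'fx': 434.9121661677709, 'fy': 434.9121661677709, 'cx': 265.9121965968207, 'cy': 191.32340650540354, 'pose': array([[-0.6334973 , -0.52637289,  0.56710912,  1.27561588],
       [ 0.7736173 , -0.41758206,  0.47659363,  0.56363771],
       [-0.01405137,  0.74064621,  0.67174828,  0.90401169],
       [ 0.        ,  0.        ,  0.        ,  1.        ]])}
top {'fx': 359.9116994696699, 'fy': 359.9116994696699, 'cx': 257.0388849713209, 'cy': 192.01638460307217, 'pose': array([[-0.02128285,  0.99491344, -0.09845959,  0.53377705],
       [-0.99955917, -0.02321395, -0.01850909, -0.02626749],
       [-0.02070058,  0.09802226,  0.99496891,  0.95464601],
       [ 0.        ,  0.        ,  0.        ,  1.        ]])}
wrist {'fx': 269.58075254157234, 'fy': 269.58075254157234, 'cx': 254.79902756185336, 'cy': 189.67515997428976, 'pose': array([[ 0.40041586,  0.88764555,  0.22749181,  0.32193886],
       [-0.91633198,  0.38833582,  0.09762677, -0.56838124],
       [-0.00168525, -0.24754933,  0.96887383,  0.38286871],
       [ 0.        ,  0.        ,  0.        ,  1.        ]])}
```

View pics/a_scene.png

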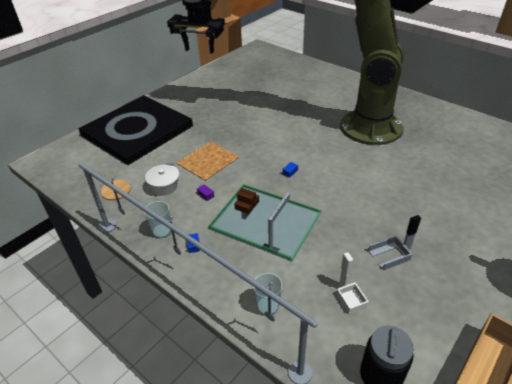

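View pics/a_top.png

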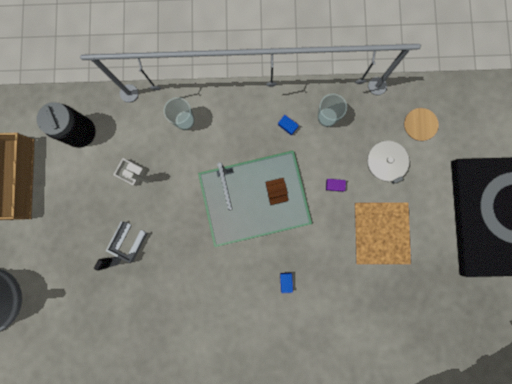

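View pics/a_wrist.png

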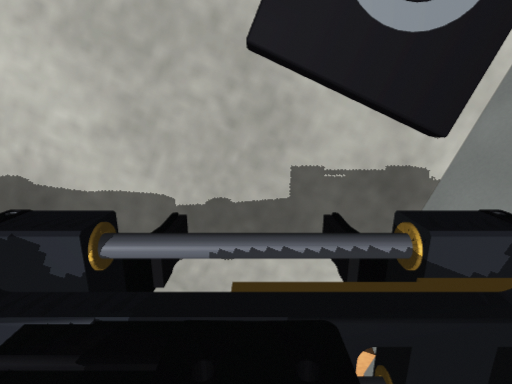

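```bash
cat > h.py <<'E'
from rig import *
import cv2,numpy as np
def proj(c,P):
    P=np.atleast_2d(P); T=np.linalg.inv(c['pose']); q=P@T[:3,:3].T+T[:3,3]
    x,y,z=q[:,0],-q[:,1],-q[:,2]
    return np.c_[c['fx']*x/z+c['cx'],c['fy']*y/z+c['cy']]
def back(c,uv,z):
    uv=np.atleast_2d(uv).astype(float)
    d=np.c_[(uv[:,0]-c['cx'])/c['fx'],-(uv[:,1]-c['cy'])/c['fy'],-np.ones(len(uv))]@c['pose'][:3,:3].T
    o=c['pose'][:3,3]; s=(z-o[2])/d[:,2]
    return o+d*s[:,None]
E
python3 - <<'E'
from h import *
import pickle
res={}
for n in("top","scene"):
    im=snapshot(n); res[n]=dict(im=im,c=get_calibration(n))
    for th in("scoop","grip","tray","mat","brick_near","brick_top","strike_edge"):
        o=outline_of(n,th); res[n][th]=o
        print(n,th,[(round(d['conf'],2),np.round(d['position']),int(d['region'].sum())) for d in o])
pickle.dump(res,open('res.pkl','wb'))
for n in res:
    im=res[n]['im'][:,:,::-1].copy()
    sc=cv2.resize(im,None,fx=4,fy=4,interpolation=cv2.INTER_CUBIC)
    if n=='top':
        cv2.imwrite('pics/b1.png',sc[560:1100,300:700]); cv2.imwrite('pics/b2.png',sc[560:1000,760:1300])
    else: cv2.imwrite('pics/b3.png',sc[820:1120,1400:1760]);cv2.imwrite('pics/b4.png',sc[700:1060,800:1320])
E
```

```text
top scoop [(0.94, array([117., 255.]), 978)]
top grip [(0.78, array([118., 248.]), 881)]
top tray [(0.82, array([248., 200.]), 7113)]
top mat [(0.66, array([385., 234.]), 3356)]
top brick_near [(0.64, array([290., 122.]), 237), (0.56, array([286., 283.]), 239), (0.53, array([335., 185.]), 190), (0.5, array([278., 199.]), 116)]
top brick_top [(0.66, array([278., 190.]), 244), (0.53, array([119., 247.]), 1046)]
top strike_edge [(0.9, array([251., 198.]), 7184)]
scene scoop [(0.75, array([398., 249.]), 1047)]
scene grip [(0.82, array([399., 247.]), 1083)]
scene tray [(0.63, array([267., 226.]), 4606)]
scene mat [(0.83, array([205., 160.]), 1253), (0.4, array([398., 245.]), 937)]
scene brick_near [(0.55, array([207., 191.]), 196), (0.55, array([290., 170.]), 149), (0.52, array([193., 248.]), 114), (0.38, array([258., 201.]), 23)]
scene brick_top [(0.75, array([246., 195.]), 206)]
scene strike_edge [(0.96, array([270., 226.]), 4537)]
```

View pics/b1.png

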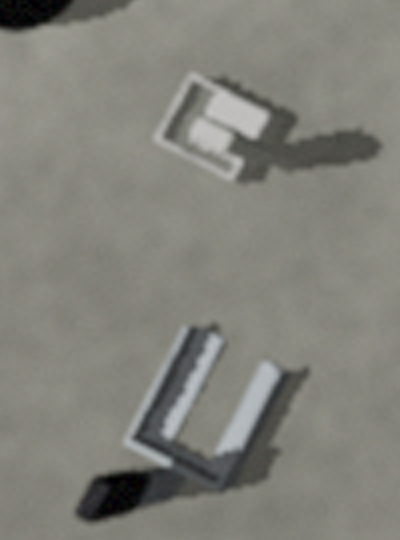

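View pics/b2.png

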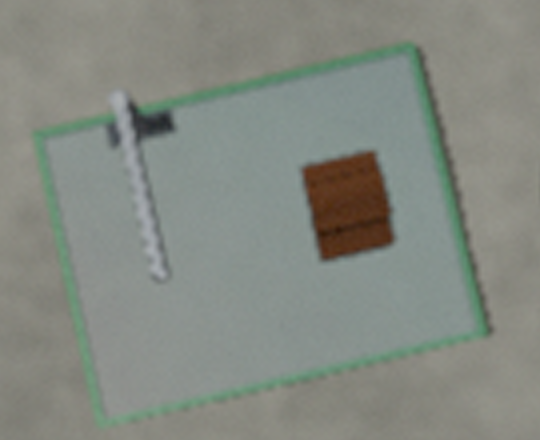

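View pics/b3.png

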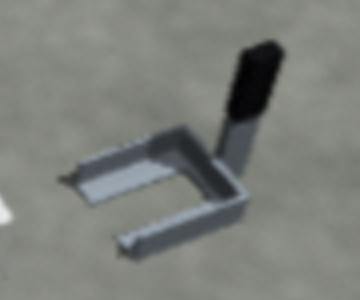

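View pics/b4.png

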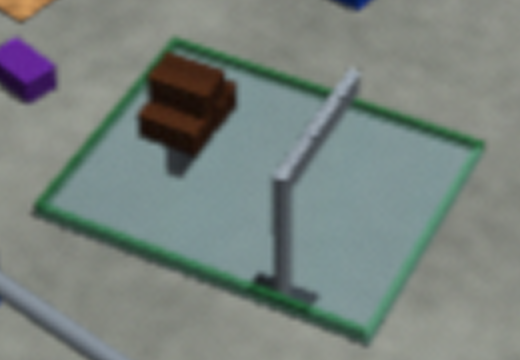

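```bash
cat > fit.py <<'E'
from h import *
import pickle
from scipy.optimize import minimize
def box(x0,x1,y0,y1,z0,z1): return np.array([[x,y,z] for x in(x0,x1) for y in(y0,y1) for z in(z0,z1)])/1000.
SCOOP=[box(-42,42,15,35,0,3),box(-42,42,-35,-15,0,3),box(-42,-34,-15,15,0,3),box(-42,42,32,35,0,25),box(-42,42,-35,-32,0,25),box(-42,-38,-35,35,0,25),box(-66,-42,-4,4,0,64),box(-67,-41,-7,7,64,122)]
TRAY=[box(-100,100,-130,130,0,14)]
BAR=[box(-22,90,56,64,100,120)]
TRAYB=[box(-15-15,0,-84,-36,38,62),box(0,30,-84,-36,38,62),box(-15,15,-84,-36,62,86)]
MAT=[box(-80,80,-70,70,0,5)]
def W(b,p):
    c,s=np.cos(p[2]),np.sin(p[2]); R=np.array([[c,-s,0],[s,c,0],[0,0,1]])
    return b@R.T+np.array([p[0],p[1],p[3] if len(p)>3 else 0])
S=4
def render(c,boxes,p):
    m=np.zeros((384*S,512*S),np.uint8)
    for b in boxes:
        q=(proj(c,W(b,p))+.5)*S-.5
        cv2.fillConvexPoly(m,cv2.convexHull(np.round(q*16).astype(np.int32)),1,shift=4)
    return m
def fit(res,boxes,regs,p0):
    R={n:cv2.resize(r.astype(np.uint8),None,fx=S,fy=S,interpolation=cv2.INTER_NEAREST) for n,r in regs.items()}
    def cost(p):
        t=0
        for n in R:
            m=render(res[n]['c'],boxes,p); t+=1-(m&R[n]).sum()/(m|R[n]).sum()
        return t
    best=minimize(cost,p0,method='Nelder-Mead',options=dict(initial_simplex=np.array([p0]+[np.array(p0)+d for d in np.diag([.02,.02,.15])]),xatol=1e-4,fatol=1e-4,maxiter=300))
    return best.x,best.fun
def wire(c,im,boxes,p,off,k=6,col=(0,255,255)):
    E=[(i,j) for i in range(8) for j in range(i) if bin(i^j).count('1')==1]
    for b in boxes:
        q=((proj(c,W(b,p))+.5)*k-.5-np.array(off)*k)
        for i,j in E: cv2.line(im,tuple(np.round(q[i]).astype(int)),tuple(np.round(q[j]).astype(int)),col,1,cv2.LINE_AA)
E
python3 - <<'E'
from fit import *
res=pickle.load(open('res.pkl','rb'))
def g(th,i=0): return {n:res[n][th][0]['region'] for n in res}
ct=res['top']['c']
P={}
for nm,b,th,z in(('scoop',SCOOP,'scoop',.02),('mat',MAT,'mat',.005)):
    best=None
    guess=back(ct,res['top'][th][0]['position'],z)[0]
    for y in ([-.5,-.2] if nm=='scoop' else [0]):
        for regs in (g(th),{'top':g(th)['top']},{'scene':g(th)['scene']}):
            x,f=fit(res,b,regs,[guess[0],guess[1],y]); print(nm,list(regs),np.round(x,4),round(f,3))
            if len(regs)==2 and (best is None or f<best[1]): best=(x,f)
    P[nm]=best[0]
# tray: union with the bar, bricks, post
T=TRAY
guess=back(ct,res['top']['tray'][0]['position'],.005)[0]
for regs in (g('tray'),{'top':g('tray')['top']},{'scene':g('tray')['scene']}):
    x,f=fit(res,TRAY+BAR+TRAYB,regs,[guess[0],guess[1],-.2]); print('tray',list(regs),np.round(x,4),round(f,3))
    if len(regs)==2:P['tray']=x
pickle.dump(P,open('P.pkl','wb'))
k=6
for n,offs in(('top',[(72,138,100,135),(195,145,125,100)]),('scene',[(340,200,100,75),(205,175,125,90)])):
    for i,(x,y,w,h) in enumerate(offs):
        im=cv2.resize(res[n]['im'][y:y+h,x:x+w,::-1].copy(),None,fx=k,fy=k,interpolation=cv2.INTER_CUBIC)
        if i==0: wire(res[n]['c'],im,SCOOP,P['scoop'],(x,y))
        else: wire(res[n]['c'],im,TRAY+BAR+TRAYB,P['tray'],(x,y))
        cv2.imwrite(f'pics/c_{n}{i}.png',im[:600,:800])
E
```

```text
scoop ['top', 'scene'] [ 0.504   0.3349 -0.4787] 0.318
scoop ['top'] [ 0.5037  0.3336 -0.4664] 0.124
scoop ['scene'] [ 0.5065  0.3364 -0.4966] 0.122
scoop ['top', 'scene'] [ 0.5038  0.335  -0.4643] 0.319
scoop ['top'] [ 0.5041  0.3334 -0.4669] 0.124
scoop ['scene'] [ 0.5062  0.3366 -0.4901] 0.122
mat ['top', 'scene'] [ 0.5126 -0.3333 -0.0186] 0.078
mat ['top'] [ 0.5122 -0.3338 -0.0201] 0.016
mat ['scene'] [ 0.5143 -0.3323 -0.0071] 0.048
tray ['top', 'scene'] [ 6.116e-01 -1.000e-04  2.072e-01] 0.191
tray ['top'] [ 0.611  -0.0011  0.2075] 0.077
tray ['scene'] [0.613  0.0012 0.2083] 0.105
```

View overlays.

View pics/c_top0.png

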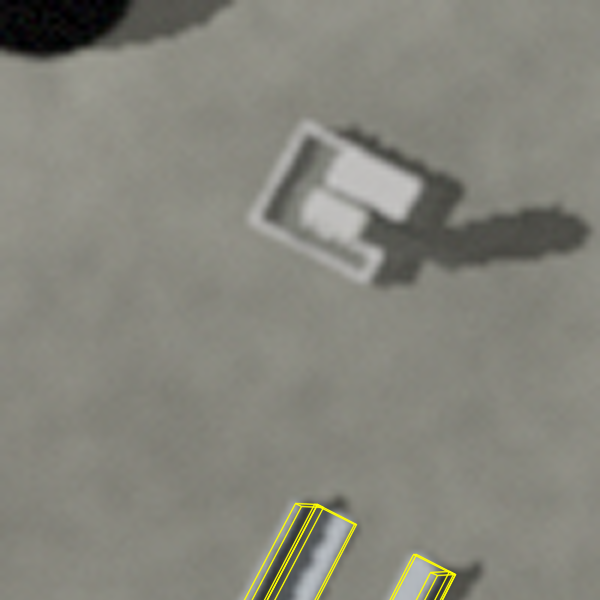

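View pics/c_top1.png

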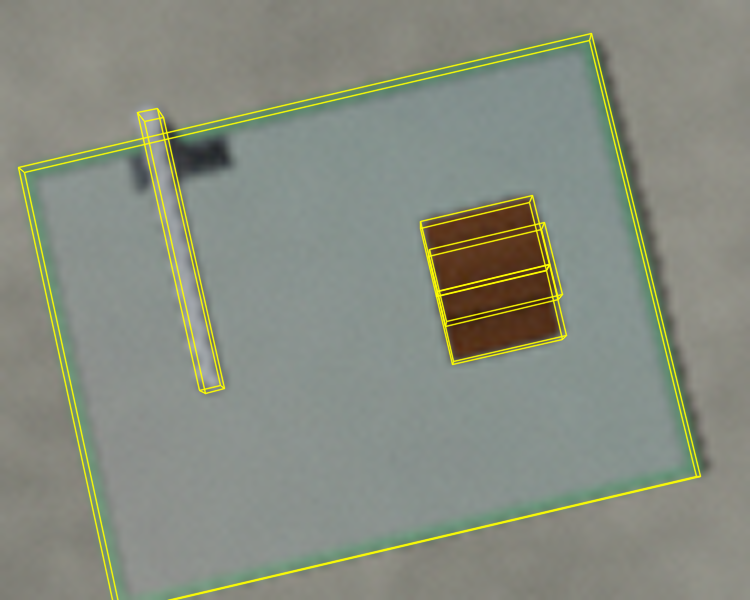

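View pics/c_scene0.png

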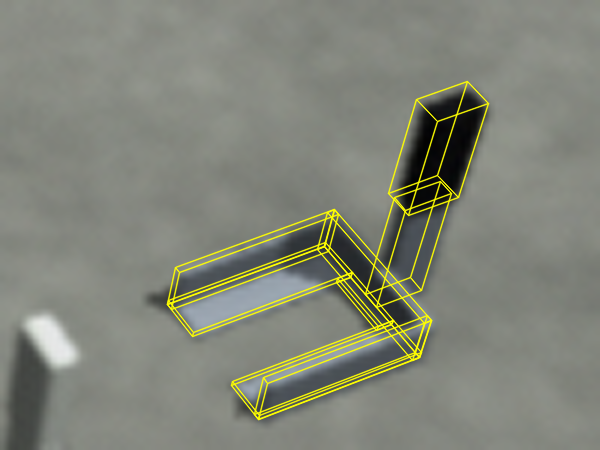

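View pics/c_scene1.png

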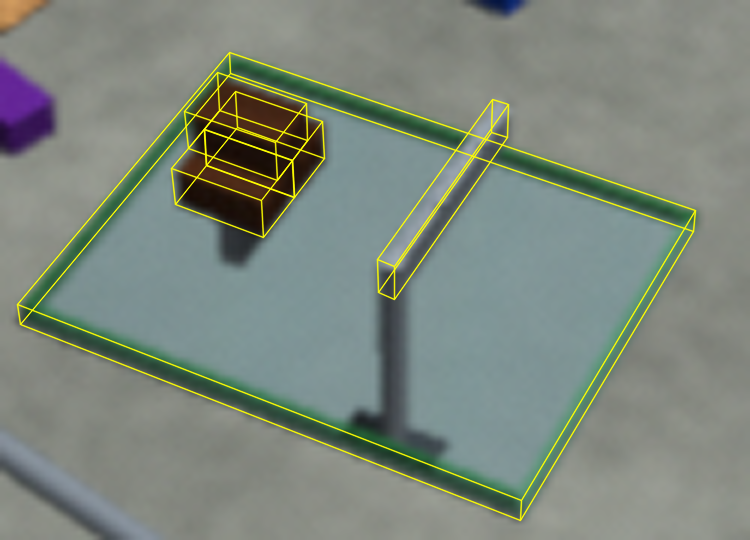

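```bash
cat > plan.py <<'E'
from h import *
from scipy.spatial.transform import Rotation as Ro
def toolrot(yaw): # tool down, tool x at angle yaw in world
    c,s=np.cos(yaw),np.sin(yaw)
    return Ro.from_matrix(np.array([[c,s,0],[s,-c,0],[0,0,-1]]))
def plan(pos,yaw,n,p0=None,r0=None):
    o=observe(); p0=o['eef_pos'] if p0 is None else np.array(p0); r0=Ro.from_quat(o['eef_rot']) if r0 is None else r0
    rv=(r0.inv()*toolrot(yaw)).as_rotvec(); M=np.zeros((3,3))
    for k in range(n): M+=(r0*Ro.from_rotvec(rv*k/n)).as_matrix()
    d=np.linalg.solve(M,np.array(pos)-p0)
    row=np.r_[d/.04,rv/n/(np.pi/4)]
    print('n',n,'row',np.round(row,4),'deg/row',round(np.degrees(np.linalg.norm(rv))/n,2))
def gripof(p,z=.096,dx=0):  # scoop pose (x,y,yaw,zunderside) -> tcp pos, yaw of tool x
    c,s=np.cos(p[2]),np.sin(p[2]); return np.array([p[0]-(.054-dx)*c,p[1]-(.054-dx)*s,p[3]+z]),p[2]+np.pi/2
E
python3 - <<'E'
from plan import *
p,y=gripof([.505,.3348,-.475,0]); p[2]=.22; print(p,np.degrees(y)); plan(p,y,34)
E
```

```text
[0.45697819 0.35949628 0.22      ] 62.78450473128589
n 34 row [ 0.1234 -0.8858  0.0159  0.     -0.     -0.0844] deg/row 3.8
```

```bash
python3 -m inch '[[0.123,-0.886,0.016,0,0,-0.084,0],[0.123,-0.886,0.016,0,0,-0.084,0],[0.123,-0.886,0.016,0,0,-0.084,0],[0.123,-0.886,0.016,0,0,-0.084,0],[0.123,-0.886,0.016,0,0,-0.084,0],[0.123,-0.886,0.016,0,0,-0.084,0],[0.123,-0.886,0.016,0,0,-0.084,0],[0.123,-0.886,0.016,0,0,-0.084,0],[0.123,-0.886,0.016,0,0,-0.084,0],[0.123,-0.886,0.016,0,0,-0.084,0],[0.123,-0.886,0.016,0,0,-0.084,0],[0.123,-0.886,0.016,0,0,-0.084,0],[0.123,-0.886,0.016,0,0,-0.084,0],[0.123,-0.886,0.016,0,0,-0.084,0],[0.123,-0.886,0.016,0,0,-0.084,0],[0.123,-0.886,0.016,0,0,-0.084,0],[0.123,-0.886,0.016,0,0,-0.084,0]]'
python3 - <<'E'
from plan import *
print(observe()['joints'])
p,y=gripof([.505,.3348,-.475,0]); p[2]=.22;plan(p,y,17)
E
```

```text
t: 3.08
eef_pos: [0.6621, -0.1781, 0.2307]
eef_rot: [1.0, -0.016, 0.0, 0.0]
wrist_force: [0.1, 0.5, 0.4]
opening: 0.0872
[ 0.55763686  0.44001158 -0.46509381  1.35289742  0.19543459  1.39369183
  0.06462122]
n 17 row [ 0.1194 -0.8846  0.0156  0.      0.     -0.0845] deg/row 3.8
```

```bash
python3 -m inch '[[0.119,-0.885,0.016,0,0,-0.084,0],[0.119,-0.885,0.016,0,0,-0.084,0],[0.119,-0.885,0.016,0,0,-0.084,0],[0.119,-0.885,0.016,0,0,-0.084,0],[0.119,-0.885,0.016,0,0,-0.084,0],[0.119,-0.885,0.016,0,0,-0.084,0],[0.119,-0.885,0.016,0,0,-0.084,0],[0.119,-0.885,0.016,0,0,-0.084,0],[0.119,-0.885,0.016,0,0,-0.084,0],[0.119,-0.885,0.016,0,0,-0.084,0],[0.119,-0.885,0.016,0,0,-0.084,0],[0.119,-0.885,0.016,0,0,-0.084,0],[0.119,-0.885,0.016,0,0,-0.084,0],[0.119,-0.885,0.016,0,0,-0.084,0],[0.119,-0.885,0.016,0,0,-0.084,0],[0.119,-0.885,0.016,0,0,-0.084,0],[0.119,-0.885,0.016,0,0,-0.084,0],[0,0,0,0,0,0,0]]'
python3 - <<'E'
from fit import *
from plan import *
P=pickle.load(open('P.pkl','rb'))
print(observe()['joints'],observe()['eef_pos'])
c=get_calibration('wrist'); im=snapshot('wrist')
k=1.5
b=cv2.resize(im[:,:,::-1].copy(),None,fx=k,fy=k); wire(c,b,SCOOP,P['scoop'],(0,0),k); cv2.imwrite('pics/d1.png',b)
for th in('scoop','grip'):
    for d in outline_of('wrist',th): print(th,d['conf'],d['position'],d['region'].sum())
p,y=gripof([.505,.3348,-.475,0]); p[2]=.22;plan(p,y,1)
E
```

```text
t: 5.32
eef_pos: [0.4559, 0.3625, 0.2201]
eef_rot: [0.854, 0.52, -0.0, -0.0]
wrist_force: [0.2, 1.0, 0.0]
opening: 0.087
[ 0.03526466  0.30177458 -0.89780957  1.62997757  0.24100229  1.3266958
  0.19423313] [0.4559329  0.3625047  0.22014077]
scoop 0.6 [253.0, 202.1] 2342
grip 0.64 [253.2, 201.4] 2109
n 1 row [-0.0192 -0.0883 -0.0073  0.0012  0.0005 -0.0144] deg/row 0.65
```

View pics/d1.png

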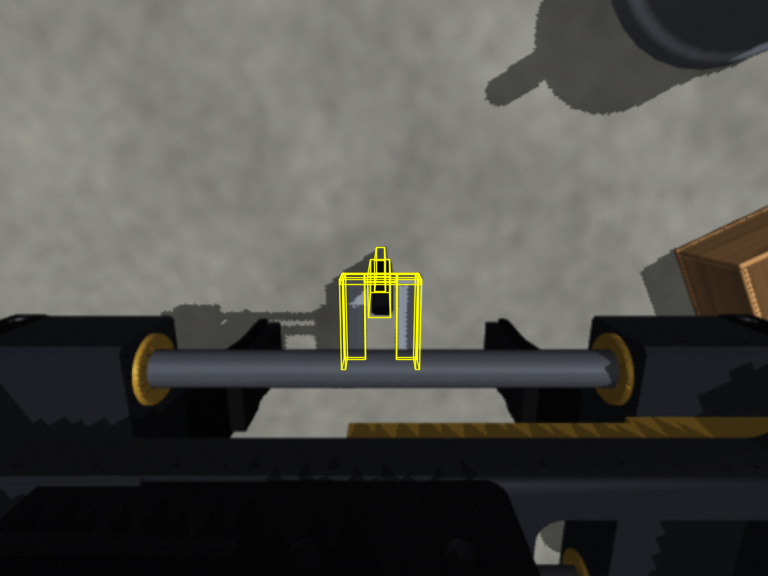

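```bash
python3 -m inch '[[-0.019,-0.088,0.3,0,0,-0.014,0],[0,0,0.5,0,0,0,0],[0,0,0.6,0,0,0,0],[0,0,0.6,0,0,0,0],[0,0,0.5,0,0,0,0],[0,0,0.4,0,0,0,0],[0,0,0.2,0,0,0,0],[0,0,0,0,0,0,0]]'
python3 - <<'E'
from plan import *
o=observe();print(o['joints'],o['eef_pos'],o['wrist_force'])
im=snapshot('scene')
cv2.imwrite('pics/e1.png',cv2.resize(im[180:290,340:470,::-1],None,fx=5,fy=5,interpolation=cv2.INTER_CUBIC))
p,y=gripof([.505,.3348,-.475,0]);plan(p,y,1)
E
```

```text
t: 6.48
eef_pos: [0.4564, 0.36, 0.0954]
eef_rot: [0.854, 0.521, -0.0, -0.0]
wrist_force: [-0.1, -0.2, 0.1]
opening: 0.0873
[-0.01409696  0.41980162 -0.84567694  1.76929146  0.34724261  1.11001774
  0.12203281] [0.45637263 0.36003459 0.09539073] [-0.10583585 -0.15275397  0.10561522]
n 1 row [-0.0146  0.0166  0.0001  0.0002 -0.0005  0.0005] deg/row 0.03
```

View pics/e1.png

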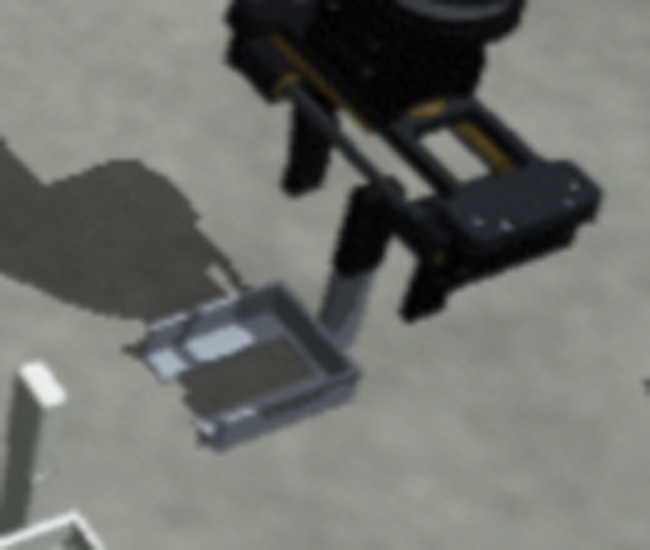

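```bash
python3 -m inch '[[0,0,0,0,0,0,1],[0,0,0,0,0,0,1],[0,0,0,0,0,0,1],[0,0,0,0,0,0,1],[0,0,0,0,0,0,1],[0,0,0,0,0,0,1]]' 60
```

```text
t: 7.28
eef_pos: [0.4565, 0.3601, 0.0958]
eef_rot: [0.854, 0.521, -0.0, 0.0]
wrist_force: [0.4, -0.5, -0.5]
opening: 0.0348
```

```bash
python3 -m inch '[[0,0,0,0,0,0,1],[0,0,0,0,0,0,1],[0,0,0,0,0,0,1],[0,0,0,0,0,0,1],[0,0,0,0,0,0,1]]' 60
```

```text
t: 7.9
eef_pos: [0.4564, 0.36, 0.0956]
eef_rot: [0.854, 0.521, -0.0, 0.0]
wrist_force: [-0.3, 0.7, -0.3]
opening: 0.0142
```

```bash
python3 -m inch '[[0,0,-0.3,0,0,0,1],[0,0,-0.5,0,0,0,1],[0,0,-0.8,0,0,0,1],[0,0,-0.8,0,0,0,1],[0,0,-0.6,0,0,0,1],[0,0,-0.4,0,0,0,1],[0,0,-0.2,0,0,0,1]]'
cat >> plan.py <<'E'
import pickle
P=pickle.load(open('P.pkl','rb'))
def tr(x,y,z): # scoop pose at tray coords (mm)
    t=P['tray'];c,s=np.cos(t[2]),np.sin(t[2]);x,y,z=x/1e3,y/1e3,z/1e3
    return [t[0]+c*x-s*y,t[1]+s*x+c*y,t[2],z]
E
python3 - <<'E'
from plan import *
p,y=gripof(tr(-85,-60,140),.0956); print(p,y); plan(p,y,13); plan(p,y,18)
E
```

```text
t: 8.78
eef_pos: [0.4567, 0.3603, 0.2412]
eef_rot: [0.854, 0.521, 0.001, 0.0]
wrist_force: [0.4, -0.6, -2.4]
opening: 0.0136
[ 0.48789929 -0.0874019   0.2356    ] 1.7780281957999797
n 13 row [-8.569e-01  2.002e-01  1.040e-02  1.000e-04 -1.000e-04 -6.680e-02] deg/row 3.01
n 18 row [-6.199e-01  1.401e-01  7.500e-03  1.000e-04 -1.000e-04 -4.820e-02] deg/row 2.17
```

```bash
python3 -m inch '[[-0.3,0.07,0.01,0,0,-0.02,1],[-0.62,0.14,0.007,0,0,-0.048,1],[-0.62,0.14,0.007,0,0,-0.048,1],[-0.62,0.14,0.007,0,0,-0.048,1],[-0.62,0.14,0.007,0,0,-0.048,1],[-0.62,0.14,0.007,0,0,-0.048,1],[-0.62,0.14,0.007,0,0,-0.048,1],[-0.62,0.14,0.007,0,0,-0.048,1],[-0.62,0.14,0.007,0,0,-0.048,1],[-0.62,0.14,0.007,0,0,-0.048,1],[-0.62,0.14,0.007,0,0,-0.048,1],[-0.62,0.14,0.007,0,0,-0.048,1],[-0.62,0.14,0.007,0,0,-0.048,1],[-0.62,0.14,0.007,0,0,-0.048,1],[-0.62,0.14,0.007,0,0,-0.048,1],[-0.62,0.14,0.007,0,0,-0.048,1],[-0.62,0.14,0.007,0,0,-0.048,1],[-0.62,0.14,0.007,0,0,-0.048,1],[-0.3,0.07,0.01,0,0,-0.028,1]]'
python3 - <<'E'
from plan import *
print(observe()['joints'])
p,y=gripof(tr(-85,-60,24),.0956); plan(p,y,1);plan(p,y,6)
E
```

```text
t: 11.15
eef_pos: [0.4857, -0.0884, 0.2336]
eef_rot: [0.632, 0.775, -0.0, -0.001]
wrist_force: [-0.9, 0.7, -1.5]
opening: 0.0136
[ 0.61893505  0.01339286 -0.49311089  1.8230409   0.0064178   1.30820414
  1.89808821]
n 1 row [ 1.2200e-02  6.3100e-02  2.8498e+00 -1.7000e-03 -8.0000e-04 -5.3000e-03] deg/row 0.25
n 6 row [ 2.10e-03  1.03e-02  4.75e-01 -3.00e-04 -1.00e-04 -9.00e-04] deg/row 0.04
```

```bash
python3 -m inch '[[0.012,0.063,0.3,-0.0017,-0.001,-0.005,1],[0,0,0.6,0,0,0,1],[0,0,0.7,0,0,0,1],[0,0,0.6,0,0,0,1],[0,0,0.4,0,0,0,1],[0,0,0.25,0,0,0,1],[0,0,0,0,0,0,1]]'
cat > look.py <<'E'
import sys
from fit import *
from plan import *
# look.py tag trayx trayy underside
tag=sys.argv[1]
o=observe(); e=o['eef_pos']; R=Ro.from_quat(o['eef_rot']).as_matrix()
yaw=np.arctan2(R[1,0],R[0,0])-np.pi/2
sp=[e[0]+.054*np.cos(yaw),e[1]+.054*np.sin(yaw),yaw,e[2]-.0956]
t=P['tray'];c,s=np.cos(t[2]),np.sin(t[2]);d=np.array(sp[:2])-t[:2]
print('scoop in tray mm',np.round([1e3*(c*d[0]+s*d[1]),1e3*(-s*d[0]+c*d[1]),1e3*sp[3],np.degrees(yaw-t[2])],2),'F',np.round(o['wrist_force'],1),'open',round(o['opening'],4),'t',o['t'])
k=6
for n,(x,y,w,h) in(('top',(195,140,130,100)),('scene',(200,150,130,100))):
    im=snapshot(n); c=get_calibration(n)
    im=cv2.resize(im[y:y+h,x:x+w,::-1].copy(),None,fx=k,fy=k,interpolation=cv2.INTER_CUBIC)
    if len(sys.argv)>2: wire(c,im,SCOOP,sp,(x,y)); wire(c,im,TRAY+BAR,P['tray'],(x,y),col=(0,200,0))
    cv2.imwrite(f'pics/{tag}_{n}.png',im)
E
python3 look.py f1 w
```

```text
t: 12.02
eef_pos: [0.4881, -0.0859, 0.1198]
eef_rot: [0.63, 0.777, 0.0, 0.0]
wrist_force: [0.3, 0.4, -2.3]
opening: 0.0134
scoop in tray mm [-8.447e+01 -5.849e+01  2.418e+01  6.000e-02] F [ 0.3  0.4 -2.3] open 0.0134 t 12.025
```

View pics/f1_top.png

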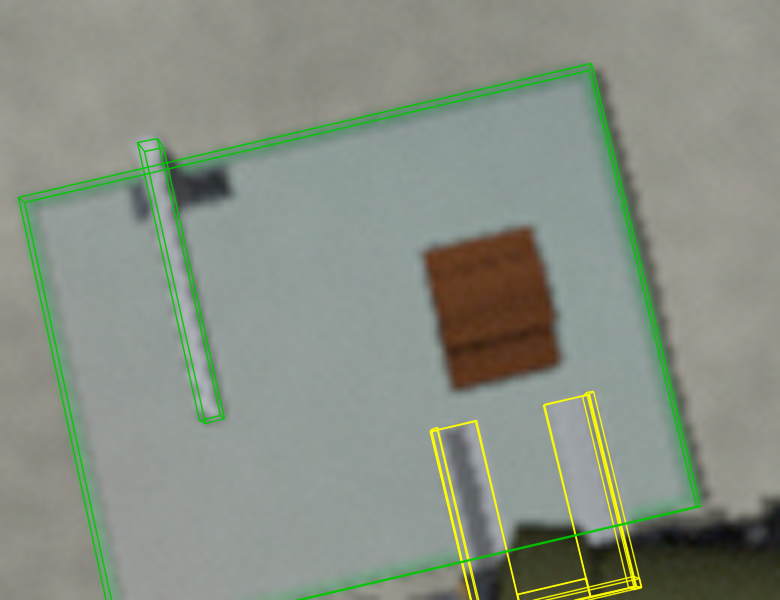

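View pics/f1_scene.png

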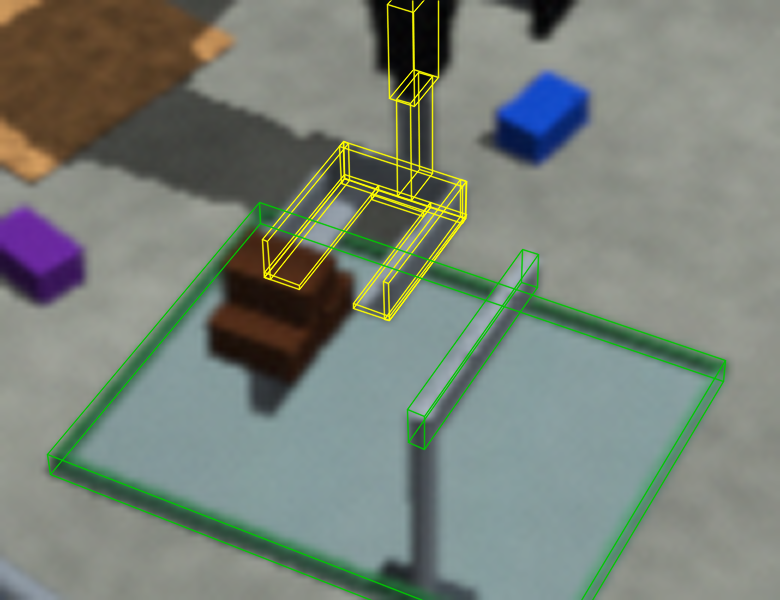

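```bash
python3 -m inch '[[-0.02,0.15,0,0,0,0,1],[0,0.25,0,0,0,0,1],[0,0.25,0,0,0,0,1],[0,0.25,0,0,0,0,1],[0,0.25,0,0,0,0,1],[0,0.25,0,0,0,0,1],[0,0.25,0,0,0,0,1],[0,0.25,0,0,0,0,1],[0,0.2,0,0,0,0,1],[0,0.08,0,0,0,0,1],[0,0,0,0,0,0,1]]'
python3 look.py f2 w
```

```text
t: 13.5
eef_pos: [0.5739, -0.069, 0.1202]
eef_rot: [0.63, 0.777, 0.0, 0.001]
wrist_force: [0.8, 0.5, -1.4]
opening: 0.0136
scoop in tray mm [ 2.970e+00 -5.965e+01  2.464e+01  4.000e-02] F [ 0.8  0.5 -1.4] open 0.0136 t 13.5
```

View pics/f2_top.png

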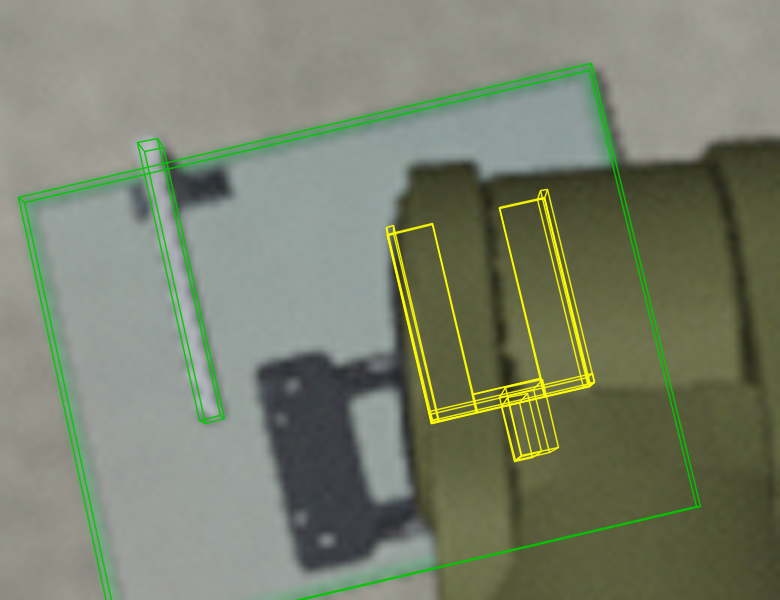

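View pics/f2_scene.png

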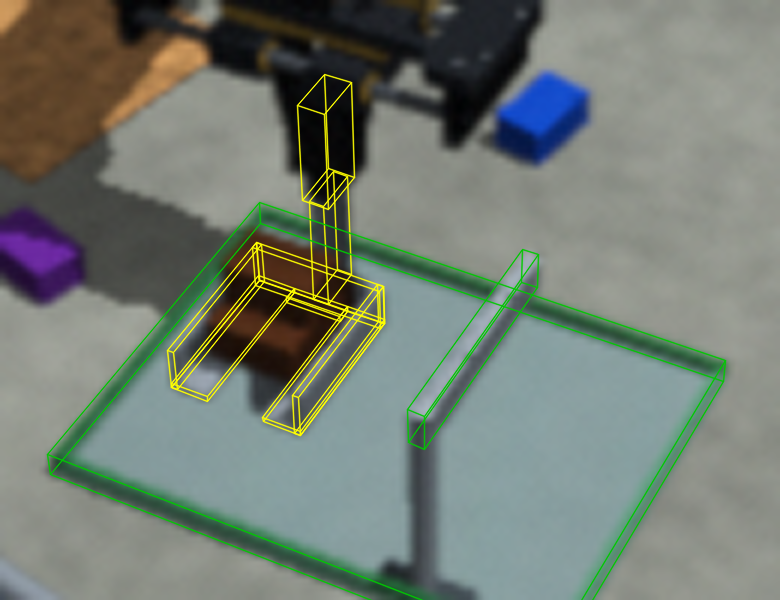

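```bash
python3 -m inch '[[0,0,-0.1,0,0,0,1],[0,0,-0.1,0,0,0,1],[0,0,-0.1,0,0,0,1],[0,0,-0.12,0,0,0,1],[0,0,-0.15,0,0,0,1],[0,0,-0.15,0,0,0,1],[0,0,-0.15,0,0,0,1],[0,0,-0.1,0,0,0,1],[0,0,-0.05,0,0,0,1],[0,0,0,0,0,0,1]]'
python3 look.py f3 w
```

```text
t: 14.85
eef_pos: [0.5739, -0.069, 0.1612]
eef_rot: [0.63, 0.777, 0.0, 0.001]
wrist_force: [-0.0, 0.8, -3.5]
opening: 0.0138
scoop in tray mm [ 2.910e+00 -5.967e+01  6.560e+01  3.000e-02] F [-0.   0.8 -3.5] open 0.0138 t 14.85
```

View pics/f3_scene.png

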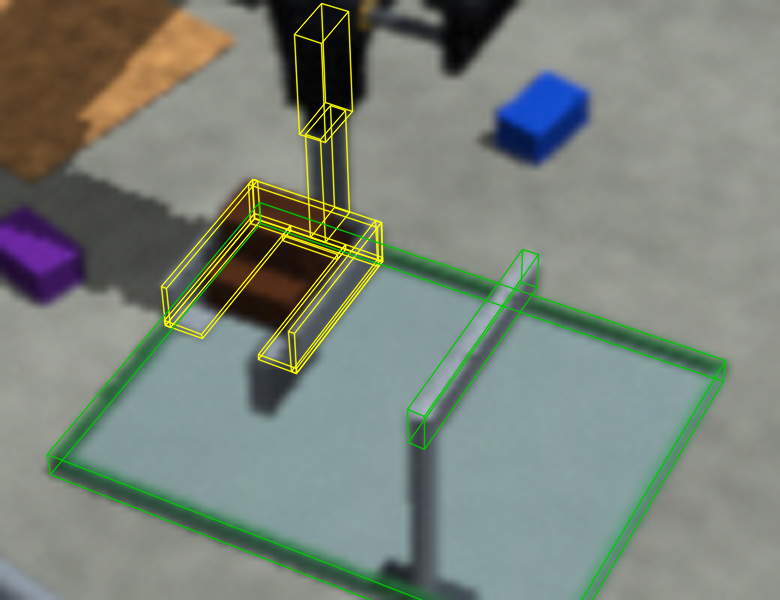

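```bash
python3 -m inch '[[0.1,0,0,0,0,0,1],[0.2,0,0,0,0,0,1],[0.3,0,0,0,0,0,1],[0.3,0,0,0,0,0,1],[0.3,0,0,0,0,0,1],[0.3,0,0,0,0,0,1],[0.25,0,0,0,0,0,1],[0.2,0,0,0,0,0,1],[0.1,0,0,0,0,0,1],[0.05,0,0,0,0,0,1],[0,0,0,0,0,0,1]]'
python3 look.py f4
```

```text
t: 16.32
eef_pos: [0.5566, 0.0129, 0.161]
eef_rot: [0.63, 0.777, 0.0, 0.001]
wrist_force: [-0.1, -0.2, -2.5]
opening: 0.0135
scoop in tray mm [2.850e+00 2.407e+01 6.544e+01 2.000e-02] F [-0.1 -0.2 -2.5] open 0.0135 t 16.325
```

View pics/f4_scene.png

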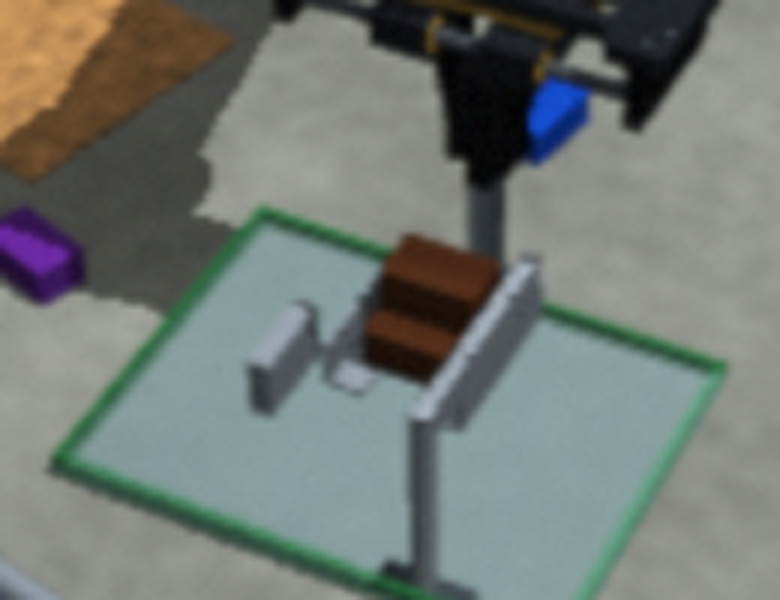

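View pics/f4_top.png

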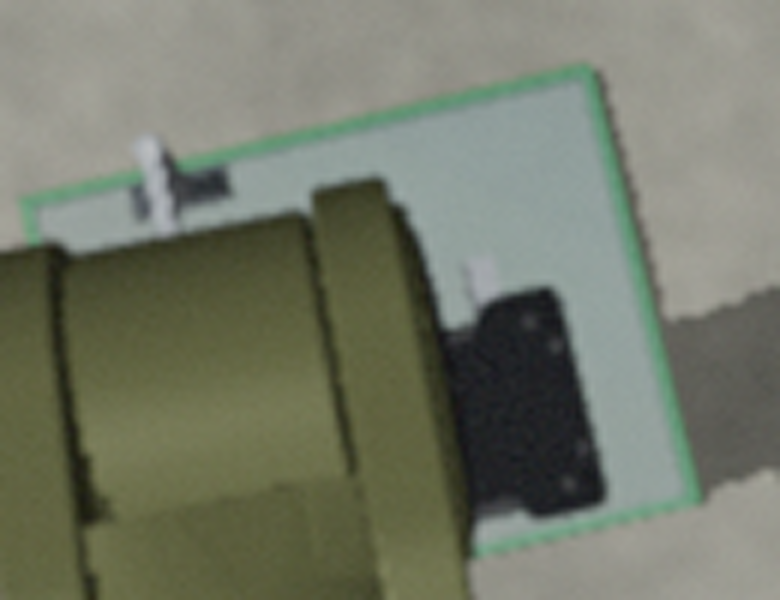

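```bash
python3 -m inch '[[0.1,0,0,0,0,0,1],[0.12,0,0,0,0,0,1],[0.12,0,0,0,0,0,1],[0.12,0,0,0,0,0,1],[0.12,0,0,0,0,0,1]]'
python3 look.py f5
```

```text
t: 17.05
eef_pos: [0.5516, 0.0362, 0.161]
eef_rot: [0.63, 0.777, 0.0, 0.001]
wrist_force: [-0.2, -0.8, -3.4]
opening: 0.0134
scoop in tray mm [2.790e+00 4.789e+01 6.541e+01 4.000e-02] F [-0.2 -0.8 -3.4] open 0.0134 t 17.05
```

View pics/f5_scene.png

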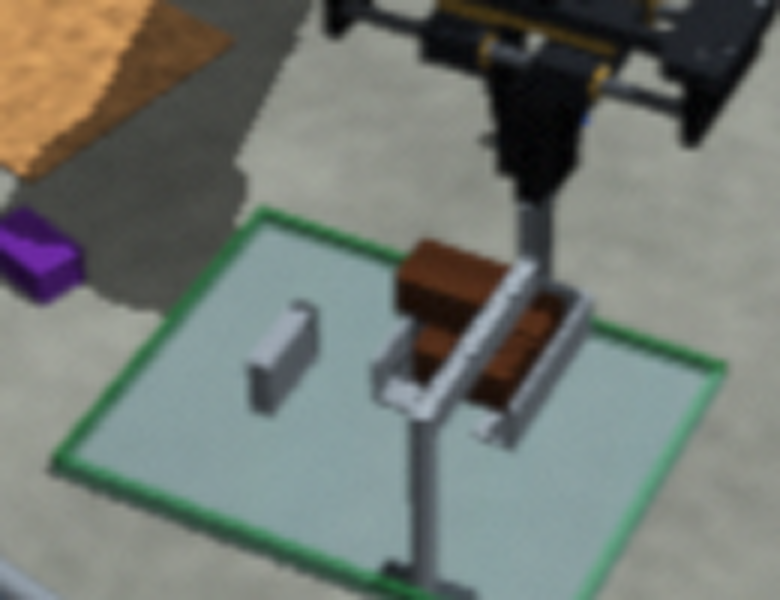

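Working: the top brick is held by the bar and slides back over the lower ones, which stay put. I'll continue.

```bash
python3 -m inch '[[0.12,0,0,0,0,0,1],[0.12,0,0,0,0,0,1],[0.12,0,0,0,0,0,1],[0.12,0,0,0,0,0,1],[0.15,0,0,0,0,0,1],[0.15,0,0,0,0,0,1],[0.15,0,0,0,0,0,1],[0.15,0,0,0,0,0,1],[0.15,0,0,0,0,0,1],[0.15,0,0,0,0,0,1],[0.15,0,0,0,0,0,1],[0.1,0,0,0,0,0,1],[0,0,0,0,0,0,1]]'
python3 look.py f6
```

```text
t: 18.77
eef_pos: [0.5382, 0.1001, 0.161]
eef_rot: [0.63, 0.777, 0.0, 0.001]
wrist_force: [-0.3, -0.8, -1.8]
opening: 0.0138
scoop in tray mm [2.7700e+00 1.1318e+02 6.5380e+01 7.0000e-02] F [-0.3 -0.8 -1.8] open 0.0138 t 18.775
```

View pics/f6_scene.png

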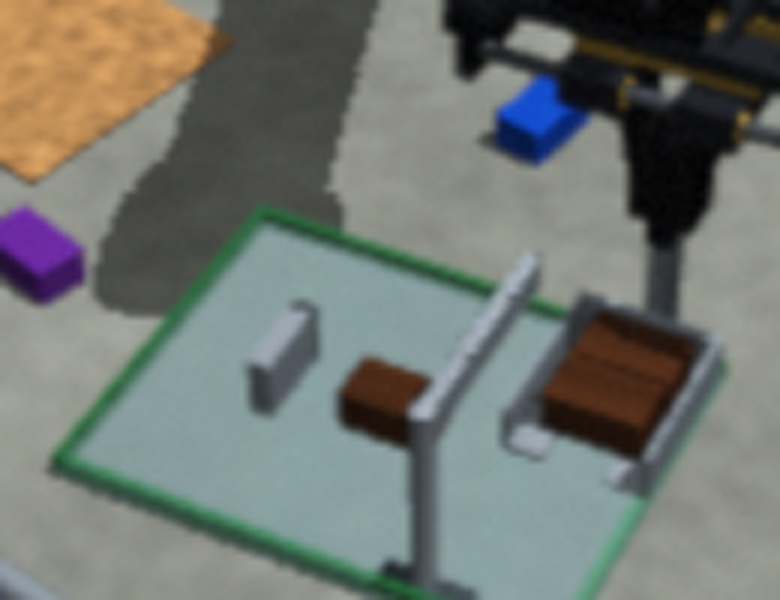

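View pics/f6_top.png

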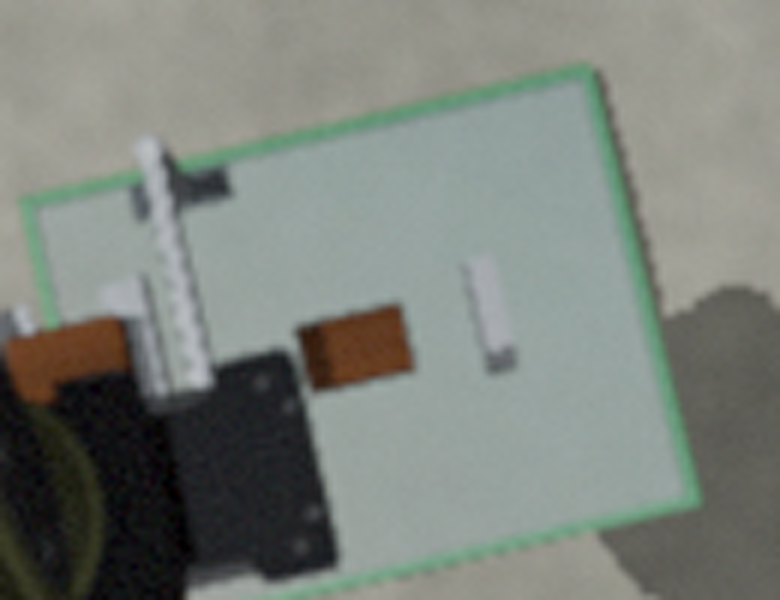

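```bash
python3 -m inch '[[0.05,0,-0.2,0,0,0,1],[0.05,0,-0.4,0,0,0,1],[0,0,-0.5,0,0,0,1],[0,0,-0.5,0,0,0,1],[0,0,-0.4,0,0,0,1],[0,0,-0.15,0,0,0,1],[0,0,0,0,0,0,1]]'
python3 - <<'E'
from plan import *
o=observe();print(o['joints'],o['eef_pos'])
m=P['mat']; p,y=gripof([m[0],m[1],m[2],.15],.0956); print(p,y); plan(p,y,20)
E
```

```text
t: 19.75
eef_pos: [0.5374, 0.1036, 0.2473]
eef_rot: [0.63, 0.777, 0.0, 0.001]
wrist_force: [0.3, 0.1, -1.9]
opening: 0.0133
[ 0.33869355  0.1410701  -0.63082141  1.68311065  0.08641144  1.3434276
  1.47179414] [0.53740821 0.10363064 0.24725785]
[ 0.45858034 -0.33229257  0.2456    ] 1.552149361665007
n 20 row [-5.334e-01 -1.529e-01  2.200e-03  1.000e-04  1.000e-04  1.440e-02] deg/row 0.65
```

```bash
python3 -m inch '[[-0.13,-0.04,0,0,0,0.004,1],[-0.27,-0.08,0,0,0,0.007,1],[-0.4,-0.11,0,0,0,0.011,1],[-0.53,-0.15,0,0,0,0.014,1],[-0.53,-0.15,0,0,0,0.014,1],[-0.53,-0.15,0,0,0,0.014,1],[-0.53,-0.15,0,0,0,0.014,1],[-0.53,-0.15,0,0,0,0.014,1],[-0.53,-0.15,0,0,0,0.014,1],[-0.53,-0.15,0,0,0,0.014,1],[-0.53,-0.15,0,0,0,0.014,1],[-0.53,-0.15,0,0,0,0.014,1],[-0.53,-0.15,0,0,0,0.014,1],[-0.53,-0.15,0,0,0,0.014,1],[-0.53,-0.15,0,0,0,0.014,1],[-0.53,-0.15,0,0,0,0.014,1],[-0.4,-0.11,0,0,0,0.011,1],[-0.27,-0.08,0,0,0,0.007,1],[-0.13,-0.04,0,0,0,0.004,1],[0,0,0,0,0,0,1]]'
python3 - <<'E'
from plan import *
o=observe();print(o['joints'],o['eef_pos'])
m=P['mat']; p,y=gripof([m[0],m[1],m[2],.15],.0956); plan(p,y,1); plan(p,y,6)
E
```

```text
t: 22.25
eef_pos: [0.4839, -0.2447, 0.2471]
eef_rot: [0.696, 0.718, 0.0, 0.001]
wrist_force: [0.7, 0.0, -2.5]
opening: 0.0137
[ 0.72653413  0.10407345 -0.32873431  1.70371992  0.03413693  1.33798976
  1.99285524] [ 0.48385835 -0.2447116   0.24708526]
n 1 row [-2.1693e+00 -6.9830e-01  3.6800e-02  1.9000e-03  4.0000e-04  6.2500e-02] deg/row 2.81
n 6 row [-3.639e-01 -1.090e-01  6.200e-03  3.000e-04  1.000e-04  1.040e-02] deg/row 0.47
```

```bash
python3 -m inch '[[-0.15,-0.05,0,0,0,0.005,1],[-0.3,-0.09,0.006,0,0,0.01,1],[-0.36,-0.11,0.006,0,0,0.01,1],[-0.36,-0.11,0.006,0,0,0.01,1],[-0.36,-0.11,0.006,0,0,0.01,1],[-0.36,-0.11,0.006,0,0,0.01,1],[-0.2,-0.06,0,0,0,0.006,1],[-0.09,-0.02,0,0,0,0.003,1],[0,0,0,0,0,0,1]]'
cat > look2.py <<'E'
import sys
from fit import *
from plan import *
tag=sys.argv[1]
o=observe(); e=o['eef_pos']; R=Ro.from_quat(o['eef_rot']).as_matrix()
yaw=np.arctan2(R[1,0],R[0,0])-np.pi/2
sp=[e[0]+.054*np.cos(yaw),e[1]+.054*np.sin(yaw),yaw,e[2]-.0956]
m=P['mat']
print('scoop',np.round(sp,4),'rel mat',np.round(np.array(sp[:3])-m,4),'F',np.round(o['wrist_force'],1),'open',round(o['opening'],4),'t',o['t'],o['joints'][6])
k=6
for n,(x,y,w,h) in(('top',(335,180,110,100)),('scene',(150,90,130,100))):
    im=snapshot(n); c=get_calibration(n)
    im=cv2.resize(im[y:y+h,x:x+w,::-1].copy(),None,fx=k,fy=k,interpolation=cv2.INTER_CUBIC)
    if len(sys.argv)>2: wire(c,im,SCOOP,sp,(x,y)); wire(c,im,MAT,P['mat'],(x,y),col=(0,200,0))
    cv2.imwrite(f'pics/{tag}_{n}.png',im)
p,y=gripof([m[0],m[1],m[2],.015],.0956); plan(p,y,1)
E
python3 look2.py g1 w
```

```text
t: 23.38
eef_pos: [0.4582, -0.3321, 0.2459]
eef_rot: [0.714, 0.7, 0.0, 0.001]
wrist_force: [-0.1, 0.5, -2.6]
opening: 0.0139
scoop [ 0.5122 -0.3332 -0.0198  0.1503] rel mat [-0.0003  0.0001 -0.0011] F [-0.1  0.5 -2.6] open 0.0139 t 23.375 2.1002404663040206
n 1 row [-1.6300e-02 -3.0000e-03  3.3839e+00  2.1000e-03  3.0000e-04 -3.0000e-04] deg/row 0.1
```

View pics/g1_scene.png

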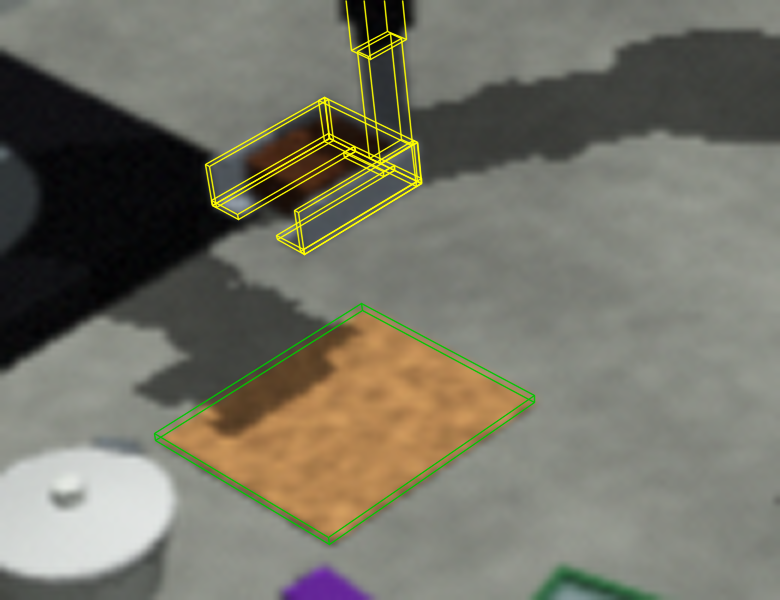

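View pics/g1_top.png

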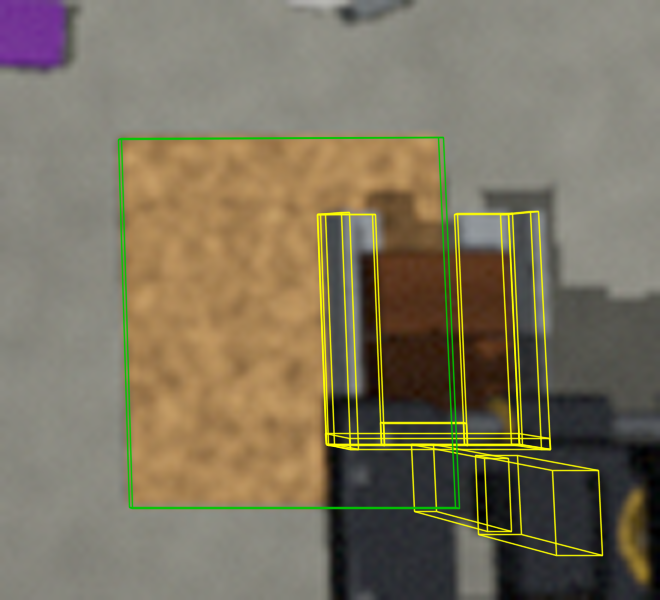

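```bash
python3 -m inch '[[-0.016,0,0.15,0,0,0,1],[0,0,0.3,0,0,0,1],[0,0,0.45,0,0,0,1],[0,0,0.45,0,0,0,1],[0,0,0.45,0,0,0,1],[0,0,0.45,0,0,0,1],[0,0,0.45,0,0,0,1],[0,0,0.35,0,0,0,1],[0,0,0.2,0,0,0,1],[0,0,0.1,0,0,0,1],[0,0,0.03,0,0,0,1],[0,0,0,0,0,0,1]]'
python3 look2.py g2 w
```

```text
t: 24.98
eef_pos: [0.4586, -0.3332, 0.1112]
eef_rot: [0.714, 0.7, 0.0, 0.001]
wrist_force: [0.9, 0.8, -2.1]
opening: 0.0137
scoop [ 0.5126 -0.3343 -0.0201  0.0156] rel mat [ 0.     -0.001  -0.0014] F [ 0.9  0.8 -2.1] open 0.0137 t 24.975 2.075443963613678
n 1 row [ 0.0234 -0.001   0.0162  0.0029  0.0015 -0.0017] deg/row 0.17
```

View pics/g2_scene.png

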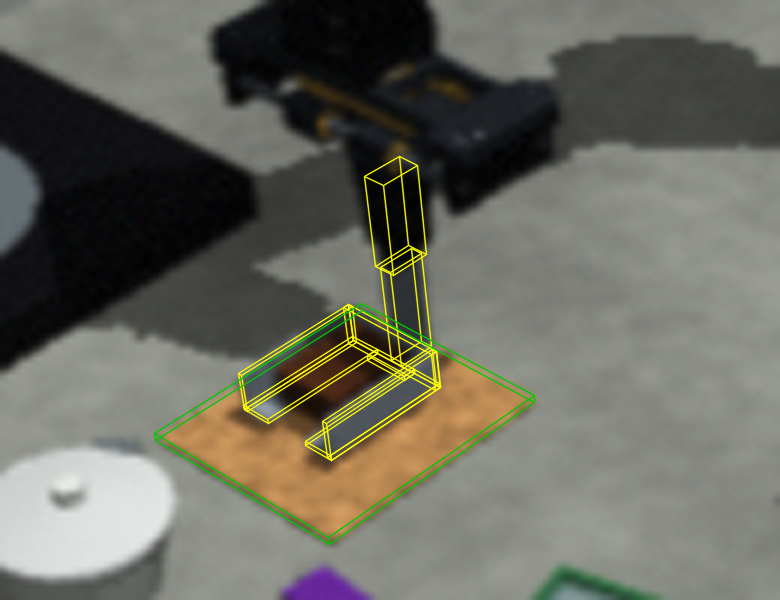

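```bash
python3 -m inch '[[0.02,0,0.08,0.003,0.001,0,1],[0,0,0.08,0,0,0,1],[0,0,0.05,0,0,0,1],[0,0,0.02,0,0,0,1],[0,0,0,0,0,0,1]]'; python3 -m inch '[[0,0,0.02,0,0,0,1],[0,0,0.02,0,0,0,1],[0,0,0,0,0,0,1]]'
```

```text
t: 25.7
eef_pos: [0.4583, -0.3322, 0.1014]
eef_rot: [0.714, 0.7, -0.0, -0.0]
wrist_force: [0.2, 1.4, -1.7]
opening: 0.0136
t: 26.08
eef_pos: [0.4584, -0.3322, 0.1005]
eef_rot: [0.714, 0.7, -0.0, -0.0]
wrist_force: [-1.5, 1.0, 3.6]
opening: 0.0133
```

```bash
python3 -m inch '[[0,0,0.015,0,0,0,1],[0,0,0.015,0,0,0,1],[0,0,0,0,0,0,1]]'
```

```text
t: 26.45
eef_pos: [0.4584, -0.3322, 0.1005]
eef_rot: [0.714, 0.7, -0.0, -0.0]
wrist_force: [-5.5, 3.0, 9.6]
opening: 0.0133
```

```bash
python3 -m inch '[[0,0,-0.02,0,0,0,1],[0,0,0,0,0,0,1]]' 15; python3 -m inch '[[0,0,0,0,0,0,0.8],[0,0,0,0,0,0,0.75],[0,0,0,0,0,0,0.65],[0,0,0,0,0,0,0.5],[0,0,0,0,0,0,0.4],[0,0,0,0,0,0,0.4],[0,0,0,0,0,0,0.4],[0,0,0,0,0,0,0.4]]'; python3 look2.py g3
```

```text
t: 26.7
eef_pos: [0.4585, -0.3323, 0.1005]
eef_rot: [0.714, 0.7, -0.0, -0.0]
wrist_force: [-3.8, 2.8, 7.1]
opening: 0.0138
t: 27.7
eef_pos: [0.4583, -0.3322, 0.0996]
eef_rot: [0.714, 0.7, -0.0, -0.0]
wrist_force: [0.3, 0.0, -0.2]
opening: 0.0521
scoop [ 0.5123 -0.3333 -0.0199  0.004 ] rel mat [-0.0002  0.     -0.0013] F [ 0.3  0.  -0.2] open 0.0521 t 27.7 2.0703966797530136
n 1 row [-0.0022  0.0053 -0.2762 -0.001  -0.0003 -0.0016] deg/row 0.09
```

View pics/g3_scene.png

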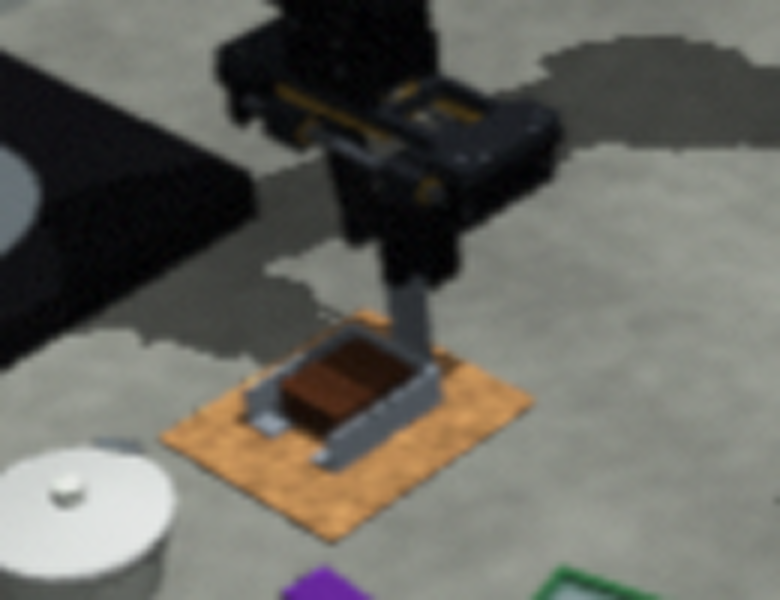

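Released and standing upright. I'll raise straight up, then back off towards the robot.

```bash
python3 -m inch '[[0,0,-0.2,0,0,0,0.4],[0,0,-0.4,0,0,0,0.4],[0,0,-0.6,0,0,0,0.4],[0,0,-0.6,0,0,0,0.4],[0,0,-0.6,0,0,0,0.4],[0,0,-0.6,0,0,0,0.4],[0.6,0,-0.4,0,0,0,0.4],[0.8,0,-0.2,0,0,0,0.4],[0.8,0,0,0,0,0,0.4],[0.8,0,0,0,0,0,0.4],[0.4,0,0,0,0,0,0.4],[0,0,0,0,0,0,0.4],[0,0,0,0,0,0,0.4]]'; python3 look2.py g4
python3 - <<'E'
from fit import *
res={}
for n in('top','scene'):
    im=snapshot(n);res[n]=dict(c=get_calibration(n)); cv2.imwrite(f'pics/g5_{n}.png',im[:,:,::-1])
    o=outline_of(n,'scoop'); res[n]['o']=o; print(n,[(d['conf'],d['position']) for d in o])
E
```

```text
t: 29.42
eef_pos: [0.4609, -0.1974, 0.2436]
eef_rot: [0.715, 0.7, -0.0, -0.0]
wrist_force: [-0.3, 0.1, 0.2]
opening: 0.0522
scoop [ 0.5149 -0.1986 -0.0214  0.148 ] rel mat [ 0.0023  0.1347 -0.0027] F [-0.3  0.1  0.2] open 0.0522 t 29.425 1.8962276115512462
n 1 row [-3.3694e+00  2.0500e-02  3.3196e+00 -1.5000e-03 -3.0000e-04 -4.3000e-03] deg/row 0.2
top [(0.58, [395.1, 230.3])]
scene [(0.75, [212.6, 149.9])]
```

View pics/g4_top.png

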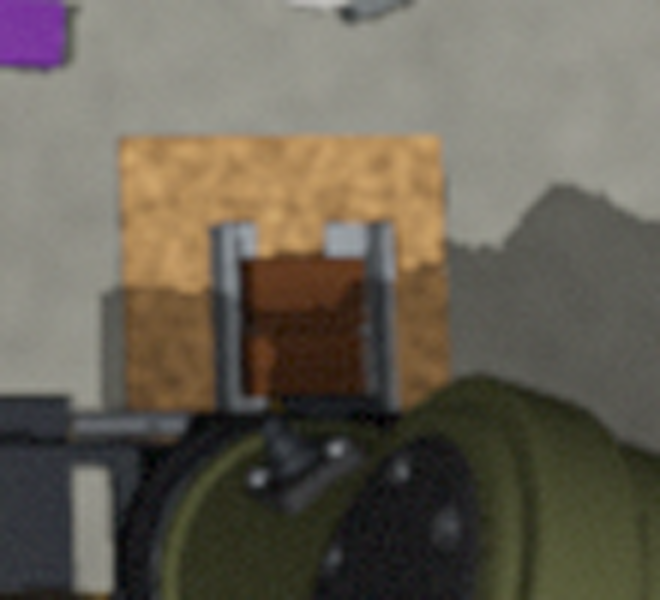

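View pics/g4_scene.png

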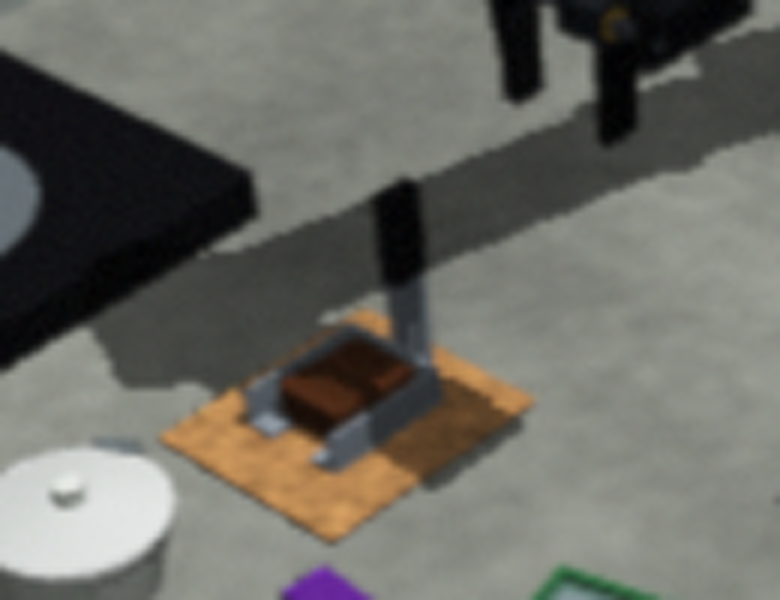

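View pics/g5_scene.png

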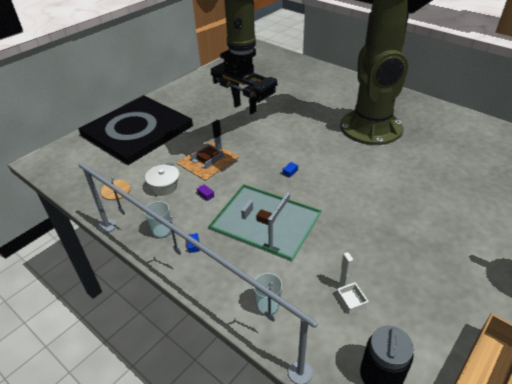

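```bash
python3 -c "
from rig import *
close_job()"
```

```text
the job is handed in; nothing more can be done
```

I completed the task and handed it in at about 29.6 s of the 70 s allowed, though no verdict was reported. I gripped the black-handled scoop, scooped all three bricks off the rib and dragged it sideways under the strike bar. The upper brick was knocked off into the tray. I then set the scoop on the mat and let go.

**Last checks:**
- **Scoop:** it stands upright on the cork mat. At release it was within about 1 mm of the centre as I had measured it, and the top picture after release agrees.
- **Bricks:** two lie level in the scoop, and the third lies flat inside the tray. The gripper never touched any of them.
- **Robot:** the open gripper is about 0.13 m to the side of the scoop, about 0.14 m above the height where it let go, and touches nothing. The wrist force reading is about zero.
- **Other objects:** the look-alikes and everything else are where they started.

No check failed. The two fixed cameras disagreed by about 2–3 mm in the first measurements, which the clearances covered. When I set the scoop down, it pressed on the mat with about 10 N for a moment.

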